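# Put the bottle shaker into its green gear

## Robot

A 6-joint arm with a two-finger parallel gripper is mounted at the origin on the work surface. World frame = base frame: x ahead of the robot, y to its left, z up, the work surface at z = 0. Lengths are in m, angles in rad, forces in N, time in s.
With the tool pointing down it reaches from about 0.425 to 0.925 m from the base axis. Payload 12.5 kg.
Tool frame: the origin (TCP) lies on the centre line of the jaws, within the pads' length; the fingertips stand 14 mm ahead of it and the grasp point (between the pads) lies 5 mm behind it (nose_length is the distance from the TCP to the fingertips, in m); z points along the fingers, y is the direction in which the jaws open and shut (so a half turn about z gives the same grasp; the last joint's range is limited). The gripper opens to 85 mm and grips with 20 to 120 N. Pads are 22 mm wide; open, the fingers measure 114 mm over their backs; the gripper's body (76 mm by 85 mm) begins 54 mm behind the grasp point. The pads swing forward as they close: fully open they stand 13 mm farther back than shut.
Start: joints at [1.211, 0.491, 1.559, -0, 1.092, -0.106], TCP at [0.157, 0.605, 0.245] pointing down, gripper open.
Joint ranges: [-3.1, 3.1], [-0.84, 2.19], [0.05, 2.79], [-1.13, 4.28], [0.06, 2.93], [-2.69, 2.69]. Speed limits (rad/s): [2.22, 2.22, 2.79, 3.14, 3.14, 3.14].

## Interface

Orientations are given as a rotation vector (axis times angle).
In Python, from plant import read_state, get_image, calibration, sign_off, nose_length gives the robot as it stands. The module is installed in compiled form; this text tells all that it offers.
- The arm moves only by the tool step_arm, never from a script. Its arguments are lists of equal length, an entry for each row: "delta_pos": the shift along the tool's x, y, z each as a share of 0.5 m, from -1 to 1, a list of three; "rotation": the turn, a rotation vector about the tool's x, y, z each as a share of 0.5 rad, from -1 to 1, a list of three. In form: {"delta_pos": [[tx, ty, tz], ...], "rotation": [[wx, wy, wz], ...]}. A call has exactly 5 rows; each row is the pose to reach, as a shift and turn from the pose commanded when the call began, along the tool's axes at that moment; what a row does not reach only later rows make up. A row lasts 1/10 s, in which the tool goes at most 50 mm and 8.59 degrees, less where a joint would pass 70% of its speed; a pose out of reach is approached as far as the arm can. A call with a number of a shift or a turn outside -1 to 1 is refused whole. A call with a gripper value outside its range is refused whole. "grip" is the gripper command: -1 is shut, 1 is fully open, values between are in proportion, set as the call begins (left out, the last holds). The fingers move at their own pace and stop on an object; "squeeze" is the grip in N (left out, the last holds). Time passes only in rows, so rows that repeat a pose let the fingers close, or fill a call up. It gives the time, the measured TCP pose, the force and the opening at its end, in the units of the state.
- read_state(): the state, without advancing time (a new reading comes with each control period).
- get_image(name): name is "scene" or "top" or "wrist"; returns the picture (384x512x3 uint8, blue, green, red); there is no depth.
- calibration(name): a dict with "intrinsics" (3x3 intrinsics, pixels), "distortion" ([k1, k2, p1, p2, k3] as OpenCV has them; the pictures are not rectified), "rvec" (rotation vector, rad) and "tvec" (3), from world to camera coordinates, as OpenCV has them; the wrist camera has in their place "tool_from_camera" (4x4, takes a point from camera to tool coordinates, whose origin is the TCP and whose axes are the flange's). Camera axes: x right, y down, z forward; pixel columns grow to the right and rows downward; lengths in m; the calibration is good to about 2 mm. A picture is of the moment at which its call begins: read the wrist's pose just before it. calibration takes no time and is no camera call.
- sign_off(): hands the job in, once; it reports no verdict.
The state is a dict: "time": time; "q": joint angles; "qd": joint speeds; "joint_efforts": joint torques, N m; "eef_pos": TCP position; "orientation": TCP orientation; "force": force on the tool from outside, world axes, zero at the start; "torque": the same for the moment, N m; "width": opening from 0.0 (shut) to 1.0 (fully open).
Only numpy, scipy, OpenCV 4.12 (cv2) and the standard library are available. Lean on these libraries where they do the work, as an engineer would, in place of code of your own. Each camera call takes 0.05 s, during which the arm holds its last target.

## Task

The bottle shaker on the lab bench stands in neutral. Take its red-knobbed shift lever across the neutral slot to the side of the green tile, then push it fully forward (away from the robot) into the slot that ends at the green tile, and let go. Do not put it into any other gear on the way, and leave the two cartons and the water bottle where they are.

Things in the scene. Friction and masses are not known exactly. Their poses are not given: they have to be found in the camera images.
- shaker: White bottle shaker, fixed to the bench; its gearbox is 150 (x) by 140 (y) mm, top 130 mm high. Origin: on the bench under the middle of the gate; +x forward (away from the robot, turned up to 20 degrees), +y left, z up. Right of the gearbox (y = -70 to -340 mm) is its shaking deck with four amber, blue-capped bottles, up to 170 mm high, all fixed.
- gate (a point): Middle of the H-shaped slot in the aluminium gate plate, on its top, 130 mm above the shaker's origin, same axes. The neutral slot, 18 mm wide, runs along y; a gear slot on each side (y 15 to 36 mm, left and right) runs along x to +35 and -35 mm. Between them tongues (|y| under 15, |x| 9 to 35 mm) stop the lever: it goes forward only after it has been taken across.
- knob (a point): Centre of the red ball knob, 36 mm across, on the 10 mm steel lever, which tilts about a pivot 7 mm above the shaker's origin, 180 mm below the knob centre. Starts near the middle of neutral. In mid gear slot it is 36 mm left or right (29 to 42 free) of the shaker's x axis; fully forward it is 41 mm ahead of neutral and 8 mm lower. Moving it takes about 2 N; it stays where left.
- across (a joint): Sideways tilt of the lever, rad: 0 upright, positive to the left (shaker's +y), stops at +0.24 and -0.24; 0.20 is the middle of the left slots, -0.20 of the right slots. Starts within 0.06 of 0.
- forward (a joint): Fore-and-aft tilt of the lever, rad: 0 neutral, positive forward (shaker's +x), stops at +0.23 and -0.23. Starts within 0.025 of 0.
- green_mark: Bright green tile, 18 by 28 by 3 mm, fixed on the gate plate just beyond the forward end of one gear slot: 47 mm forward of the shaker's middle and 30 mm to its left or its right. Origin: middle of its underside; axes as the shaker's. It tells which gear is wanted.
- yellow_mark: Yellow tile of the same size at the forward end of the other gear slot: the wrong gear. The backward ends have grey tiles.
- red_carton_mid (a point): Middle of a red and white carton, 240 by 50 by 36 mm, long side along its x, lying loose on the bench left of the shaker. Leave alone.
- blue_carton_mid (a point): Middle of a blue and white carton, 240 by 50 by 36 mm, lying loose farther left. Leave alone.
- water_mid (a point): Middle of a pale, translucent water bottle with a red cap, 64 mm across and 170 mm high, standing loose to the left and beyond the shaker. Leave alone.

How it is judged:
At the end, for the whole second after the job is handed in: The lever is tilted forward by more than 0.15 rad (knob within about 14 mm of its forward stop) in the slot of the green tile (knob within 32 mm of the tile, seen from above), released and at rest (value of joint forward above 0.15 rad and horizontal distance between knob and green_mark below 0.032 m and velocity of joint forward between -0.05 and 0.05 rad/s); the robot touches nothing.
It fails at once if the lever is put into the yellow gear or into a backward gear (tilted more than 0.1 rad there) (value of joint forward below -0.1 rad or (value of joint forward above 0.1 rad and horizontal distance between knob and green_mark above 0.05 m)).
It fails at once if a carton or the water bottle is moved by more than 30 mm (distance of any of red_carton_mid, blue_carton_mid, water_mid from where it was at the start of the episode above 0.03 m).
It also fails if it takes over 27 s, if anything falls off the work surface, if the arm or the gripper's body presses on something with over 40 N, if the wrist force passes 120 N, or if a joint passes its speed limit or range.

## Working session

There is one attempt and no reset: what is moved stays moved. The work goes in short steps, Python scripts to look and compute and a tool call to move; the robot and the scene stay as the last step left them, time stands still between calls to the robot, and variables do not carry over. Pictures are saved under pics/ and viewed, and the job is handed in when it is done.

Besides the shell and the picture viewer there is one more tool, called after "Call:" as name(argument=value, ...) on one line, values as JSON. step_arm: Moves the arm, as the interface text tells. Its arguments: {"type":"object","properties":{"delta_pos":{"type":"array"},"rotation":{"type":"array"},"grip":{"type":"number"},"squeeze":{"type":"number"}},"required":["delta_pos","rotation"]}

```bash
mkdir -p pics; python3 - <<'E'
from plant import *
import cv2
print(read_state(), nose_length)
for n in ("scene","top","wrist"):
    cv2.imwrite(f"pics/{n}0.png",get_image(n)); print(n,calibration(n))
E
```

```text
{'time': 0.0, 'q': array([ 1.21138121e+00,  4.91550657e-01,  1.55945908e+00,  7.17179376e-06,
        1.09168972e+00, -1.05550290e-01]), 'qd': array([-0.00014426,  0.00071636, -0.00054933,  0.00012167, -0.00108047,
        0.00115567]), 'joint_efforts': array([ 9.98579999e-04, -6.18455529e+01, -2.61594057e+01, -1.69335215e-05,
        4.09821499e-03, -1.98450971e-05]), 'eef_pos': array([0.15683809, 0.60478219, 0.24472994]), 'orientation': array([-3.97672009e-01, -3.11605800e+00,  1.68934565e-03]), 'force': array([0.18498654, 1.3928159 , 0.82929043]), 'torque': array([-0.01283475,  0.0026164 ,  0.01847232]), 'width': 0.9982942483480692} 0.014
scene {'intrinsics': array([[383.04594907,   0.        , 261.69460398],
       [  0.        , 383.04594907, 193.15645941],
       [  0.        ,   0.        ,   1.        ]]), 'distortion': array([-0.10831175,  0.        ,  0.        ,  0.        ,  0.        ]), 'rvec': array([ 2.24888864,  0.20072069, -0.11253871]), 'tvec': array([-0.6331599 ,  0.19139289,  0.70789061])}
top {'intrinsics': array([[403.85303783,   0.        , 253.86027507],
    
[... 207 characters left out ...]
92429,  0.1842127 ]), 'tvec': array([0.24310318, 0.61896536, 0.81597556])}
wrist {'intrinsics': array([[344.42439378,   0.        , 259.86896962],
       [  0.        , 344.42439378, 187.34828631],
       [  0.        ,   0.        ,   1.        ]]), 'distortion': array([-0.02294694,  0.        ,  0.        ,  0.        ,  0.        ]), 'tool_from_camera': array([[-1.55269251e-05, -9.57291769e-01, -2.89123622e-01,
         7.36269919e-02],
       [ 1.00000000e+00, -2.25400617e-05,  2.09270015e-05,
        -8.60924014e-04],
       [-2.65501106e-05, -2.89123622e-01,  9.57291769e-01,
        -1.28866995e-01],
       [ 0.00000000e+00,  0.00000000e+00,  0.00000000e+00,
         1.00000000e+00]])}
```

View pics/scene0.png

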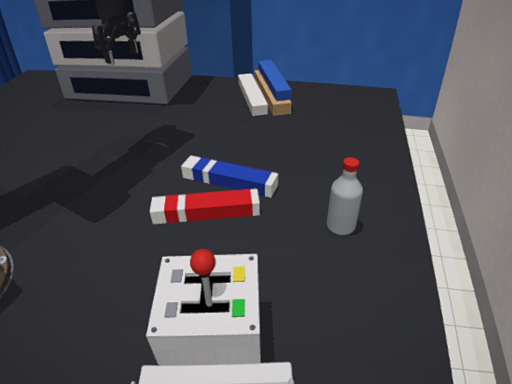

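View pics/top0.png

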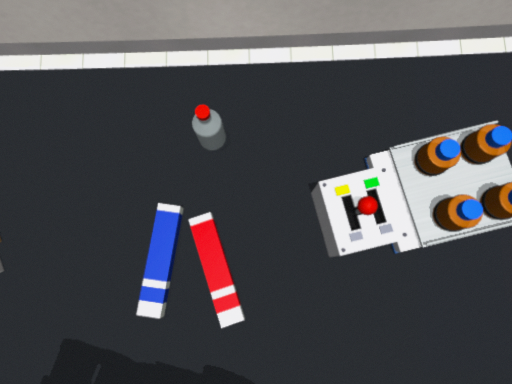

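View pics/wrist0.png

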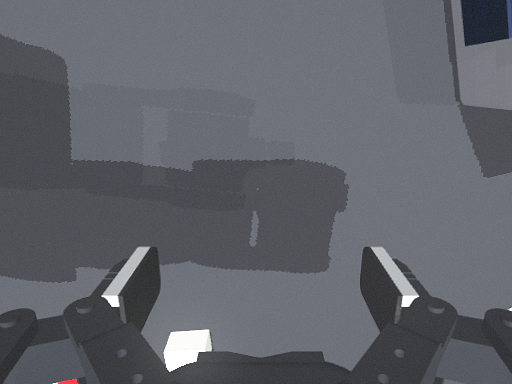

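The wanted gear is forward-right: in the top view the green tile is at (372,183), yellow at (342,190), and the knob at (368,205). In the scene view green is at (238,308), yellow at (239,273) and the knob at (203,262). Next I'll compute the positions.

```bash
cat > h.py <<'E'
from plant import *
import cv2, numpy as np
from scipy.spatial.transform import Rotation as R
from scipy.optimize import least_squares
def blob(im,kind,roi=None):
    h=cv2.cvtColor(im,cv2.COLOR_BGR2HSV)
    lo,hi={'g':((50,150,80),(70,255,255)),'y':((22,150,120),(34,255,255)),'r':((0,170,60),(6,255,255))}[kind]
    m=cv2.inRange(h,lo,hi)
    if kind=='r': m|=cv2.inRange(h,(174,170,60),(180,255,255))
    if roi: 
        k=np.zeros_like(m);k[roi[1]:roi[3],roi[0]:roi[2]]=255;m&=k
    n,l,s,c=cv2.connectedComponentsWithStats(m); i=1+np.argmax(s[1:,4]); return c[i],s[i]
def proj(n,P):
    c=calibration(n);return cv2.projectPoints(np.array(P,float).reshape(-1,3),c['rvec'],c['tvec'],c['intrinsics'],c['distortion'])[0][:,0]
def ray(n,p):
    c=calibration(n);u=cv2.undistortPoints(np.array(p,float).reshape(1,1,2),c['intrinsics'],c['distortion'])[0,0]
    Rm=cv2.Rodrigues(c['rvec'])[0];return -Rm.T@c['tvec'],Rm.T@np.array([u[0],u[1],1])
def onz(n,p,z):
    o,d=ray(n,p);return o+d*(z-o[2])/d[2]
E
python3 - <<'E'
from h import *
rois={'top':(310,160,400,240),'scene':(150,240,270,330)}
obs={}
for n in rois:
    im=cv2.imread(f'pics/{n}0.png')
    for k in 'gyr':
        c,s=blob(im,k,rois[n]);obs[n,k]=c;print(n,k,c,s, onz(n,c,.133) if k!='r' else '')
K=lambda x:x
def model(v):
    a=v[2];Rz=R.from_euler('z',a).as_matrix();T=lambda p:Rz@np.array(p)+[v[0],v[1],0]
    pts={'g':T([.047,-.03,.133]),'y':T([.047,.03,.133]),'r':np.array(v[3:6])}
    return pts
def res(v):
    P=model(v);return np.concatenate([proj(n,P[k])[0]-obs[n,k] for n,k in obs])
s=least_squares(res,[.6,-.3,0,.6,-.3,.187]);print(s.x,s.fun.round(2))
v=s.x;Rz=R.from_euler('z',v[2]).as_matrix();print('knob in shaker',Rz.T@(v[3:6]-[v[0],v[1],0]),{k:p for k,p in model(v).items()})
E
```

```text
top g [371.14414414 182.32432432] [364 177  15  11 111] [ 0.61368696 -0.00792853  0.133     ]
top y [341.83486239 189.60550459] [335 185  15  10 109] [0.60079015 0.05047798 0.133     ]
top r [367.77586207 204.98275862] [358 196  20  18 290] 
scene g [237.9        307.68333333] [232 300  12  17 180] [ 0.61379092 -0.00843853  0.133     ]
scene y [238.46853147 273.62237762] [233 267  12  15 143] [0.60094978 0.05026459 0.133     ]
scene r [202.26746507 261.42315369] [191 249  24  27 501] 
[0.56141002 0.01099181 0.21608822 0.56097615 0.01754608 0.19008156] [ 0.15 -0.04  0.05 -0.05 -0.07 -0.13  0.   -0.13 -0.03 -0.06 -0.11  0.02]
knob in shaker [0.00098152 0.00649487 0.19008156] {'g': array([ 0.61374929, -0.0082332 ,  0.133     ]), 'y': array([0.60088466, 0.05037141, 0.133     ]), 'r': array([0.56097615, 0.01754608, 0.19008156])}
```

```bash
cat >> h.py <<'E'
SH=np.array([.5614,.0110,0]);YAW=.216
Rs=R.from_euler('z',YAW).as_matrix()
def knob(ac,fw,r=.18):  # world knob centre
    return SH+Rs@np.array([r*np.sin(fw)*np.cos(ac),r*np.sin(ac),.007+r*np.cos(ac)*np.cos(fw)])
def plan(pos,yjaw,st=None):
    """pos world TCP; yjaw: heading of tool y in world"""
    st=st or read_state();Rc=R.from_rotvec(st['orientation'])
    d=Rc.inv().apply(np.array(pos)-st['eef_pos'])
    y=np.array([np.cos(yjaw),np.sin(yjaw),0]);z=np.array([0,0,-1.]);x=np.cross(y,z)
    w=(Rc.inv()*R.from_matrix(np.c_[x,y,z])).as_rotvec()
    return (d/.5).round(4),(w/.5).round(4)
E
python3 - <<'E'
from h import *
st=read_state();M=R.from_rotvec(st['orientation']).as_matrix();print(M.round(3))
print(knob(.036,.005),knob(-.2,0),knob(-.2,.23))
for yj in (YAW,YAW+np.pi,YAW+np.pi/2,YAW-np.pi/2):
    print(yj,plan([.561,.0175,.245],yj,st))
E
```

```text
[[-0.968  0.251 -0.   ]
 [ 0.251  0.968 -0.001]
 [ 0.    -0.001 -1.   ]]
[0.56088999 0.01752082 0.18688112] [ 0.56906434 -0.0239295   0.18341198] [ 0.60834774 -0.01530981  0.17876642]
0.216 (array([-1.0773e+00, -9.3410e-01,  4.0000e-04]), array([-1.6000e-03,  8.0000e-04,  2.2021e+00]))
3.3575926535897933 (array([-1.0773e+00, -9.3410e-01,  4.0000e-04]), array([-9.0000e-04, -1.8000e-03, -4.0811e+00]))
1.7867963267948965 (array([-1.0773e+00, -9.3410e-01,  4.0000e-04]), array([-1.600e-03, -5.000e-04, -9.395e-01]))
-1.3547963267948966 (array([-1.0773e+00, -9.3410e-01,  4.0000e-04]), array([-7.0000e-04,  2.2000e-03,  5.3437e+00]))
```

Call:
step_arm(delta_pos=[[-0.07,-0.06,0],[-0.14,-0.12,0],[-0.21,-0.18,0],[-0.28,-0.24,0],[-0.35,-0.3,0]], rotation=[[0,0,0.14],[0,0,0.28],[0,0,0.42],[0,0,0.56],[0,0,0.7]])

```text
time: 0.65
eef_pos: [0.2893, 0.4143, 0.2452]
orientation: [0.938, 2.998, 0.0]
force: [0.4, -0.2, 0.1]
width: 0.997
```

```bash
python3 - <<'E'
from h import *
print(read_state()['q'],plan([.561,.0175,.245],YAW))
E
```

```text
[ 8.30460571e-01  3.21622988e-01  1.84702290e+00 -1.03466981e-05
  9.72921705e-01 -1.33999890e-01] (array([-8.988e-01, -3.424e-01,  5.000e-04]), array([1.0000e-04, 0.0000e+00, 1.4969e+00]))
```

Call:
step_arm(delta_pos=[[-0.09,-0.034,0],[-0.18,-0.068,0],[-0.27,-0.103,0],[-0.36,-0.137,0],[-0.45,-0.171,0]], rotation=[[0,0,0.16],[0,0,0.32],[0,0,0.48],[0,0,0.64],[0,0,0.8]])

```text
time: 1.15
eef_pos: [0.426, 0.2159, 0.2454]
orientation: [1.516, 2.752, 0.0]
force: [-0.1, 1.3, -0.4]
width: 0.995
```

```bash
python3 - <<'E'
from h import *
print(read_state()['q'],plan([.561,.0175,.245],YAW))
E
```

```text
[ 3.30633067e-01  2.82234437e-01  1.90804043e+00  1.39239921e-04
  9.51170266e-01 -2.33185735e-01] (array([-0.4797,  0.0161,  0.0007]), array([ 3.000e-04, -2.000e-04,  6.955e-01]))
```

Call:
step_arm(delta_pos=[[-0.1,0.003,0],[-0.2,0.007,0],[-0.3,0.01,0],[-0.4,0.013,0],[-0.48,0.016,0]], rotation=[[0,0,0.14],[0,0,0.28],[0,0,0.42],[0,0,0.56],[0,0,0.696]])

```text
time: 1.65
eef_pos: [0.562, 0.0171, 0.2451]
orientation: [-1.97, -2.447, 0.0]
force: [0.3, 0.8, -0.3]
width: 1.0
```

Call:
step_arm(delta_pos=[[0,0,0],[0,0,0],[0,0,0],[0,0,0],[0,0,0]], rotation=[[0,0,0],[0,0,0],[0,0,0],[0,0,0],[0,0,0]])

```text
time: 2.15
eef_pos: [0.5606, 0.0205, 0.2455]
orientation: [1.963, 2.452, 0.0]
force: [-1.0, -0.7, 0.7]
width: 0.999
```

```bash
python3 - <<'E'
from h import *
st=read_state();print(st['q'],st['eef_pos'],plan([.561,.0175,.178],YAW))
cv2.imwrite('pics/wrist1.png',get_image('wrist'))
E
```

```text
[-8.12802453e-02  3.99783976e-01  1.71780268e+00  1.50140967e-04
  1.02381444e+00 -3.01904950e-01] [0.56061939 0.02048142 0.24551331] (array([-0.006 , -0.0006,  0.135 ]), array([ 0.0004, -0.0001,  0.0091]))
```

View pics/wrist1.png

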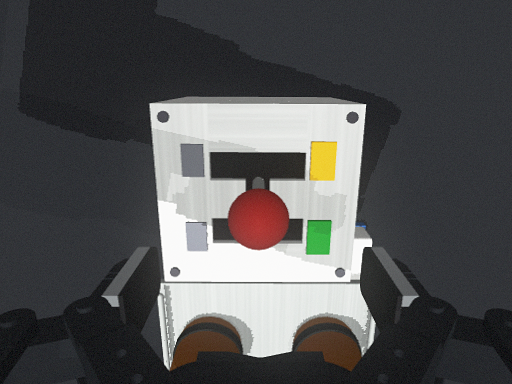

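The wrist view shows the knob at (258,219), centred between the jaws, with green at bottom right (318,237). I'll descend and grip.

Call:
step_arm(delta_pos=[[-0.006,0,0.03],[-0.006,0,0.07],[-0.006,0,0.11],[-0.006,0,0.135],[-0.006,0,0.135]], rotation=[[0,0,0.009],[0,0,0.009],[0,0,0.009],[0,0,0.009],[0,0,0.009]])

```text
time: 2.7
eef_pos: [0.561, 0.017, 0.1765]
orientation: [-1.969, -2.445, 0.002]
force: [-0.2, 0.0, 0.1]
width: 1.0
```

```bash
python3 - <<'E'
from h import *
st=read_state();print(st['eef_pos'],st['force'],plan([.561,.0175,.178],YAW))
im=get_image('scene');cv2.imwrite('pics/s2.png',cv2.resize(im[200:384,100:350],None,fx=3,fy=3))
E
```

```text
[0.56103101 0.0169737  0.1765104 ] [-0.1534866   0.02078609  0.06001199] (array([ 0.001 ,  0.0002, -0.003 ]), array([-0.0048, -0.0017, -0.002 ]))
```

View pics/s2.png

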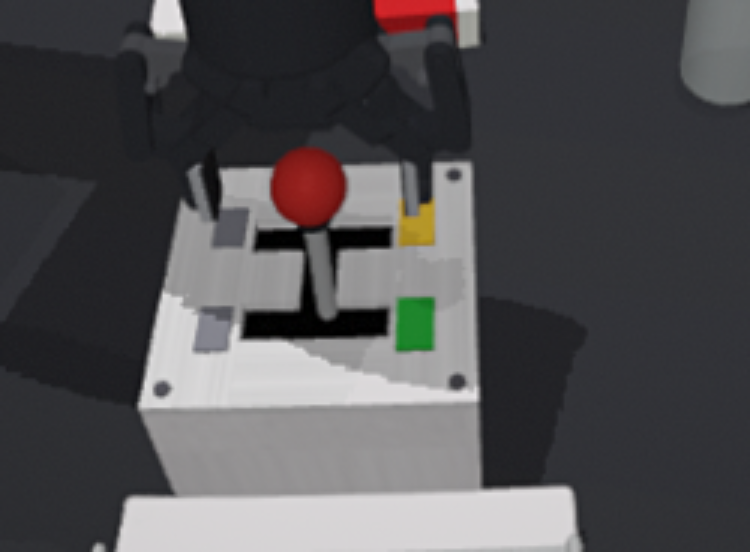

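The knob sits between the open pads in the crop at about (308,187), clear on both sides. Closing the jaws now.

Call:
step_arm(delta_pos=[[0,0,0],[0,0,0],[0,0,0],[0,0,0],[0,0,0]], rotation=[[0,0,0],[0,0,0],[0,0,0],[0,0,0],[0,0,0]], grip=-1, squeeze=30)

```text
time: 3.25
eef_pos: [0.5618, 0.0166, 0.1785]
orientation: [1.97, 2.446, 0.001]
force: [-0.6, 0.2, 5.6]
width: 0.405
```

Call:
step_arm(delta_pos=[[0,0,0],[0,0,0],[0,0,0],[0,0,0],[0,0,0]], rotation=[[0,0,0],[0,0,0],[0,0,0],[0,0,0],[0,0,0]])

```text
time: 3.75
eef_pos: [0.5618, 0.0167, 0.1785]
orientation: [1.97, 2.446, 0.001]
force: [-1.5, 0.2, 4.9]
width: 0.403
```

```bash
python3 - <<'E'
from h import *
st=read_state();print(st['eef_pos'],st['force'],st['width'])
k0=knob(.036,.005);off=st['eef_pos']-k0;off[:2]=0;off[2]=.178-.187
for a,f in((-.08,.0),(-.2,0),(-.2,.1),(-.2,.23)): print(a,f,plan(knob(a,f)+off,YAW))
E
```

```text
[0.56176364 0.01665959 0.17849347] [-1.47906222  0.20773335  4.93117096] 0.403371371557432
-0.08 0.0 (array([-0.0397, -0.0031,  0.0021]), array([ 0.0019,  0.0004, -0.0031]))
-0.2 0 (array([-0.0824, -0.003 ,  0.0082]), array([ 0.0019,  0.0004, -0.0031]))
-0.2 0.1 (array([-0.0824,  0.0322,  0.01  ]), array([ 0.0019,  0.0004, -0.0031]))
-0.2 0.23 (array([-0.0823,  0.0774,  0.0175]), array([ 0.0019,  0.0004, -0.0031]))
```

Gripped: width is 0.40 (about 34 mm) and the vertical force is only 5 N. Taking the lever across to the right now, still in neutral.

Call:
step_arm(delta_pos=[[-0.016,-0.001,0.0],[-0.033,-0.002,0.001],[-0.05,-0.003,0.003],[-0.067,-0.003,0.006],[-0.083,-0.003,0.008]], rotation=[[0,0,0],[0,0,0],[0,0,0],[0,0,0],[0,0,0]])

```text
time: 4.25
eef_pos: [0.5694, -0.0244, 0.1744]
orientation: [1.97, 2.446, 0.002]
force: [0.4, 1.6, 1.3]
width: 0.404
```

Call:
step_arm(delta_pos=[[0,0,0],[0,0,0],[0,0,0],[0,0,0],[0,0,0]], rotation=[[0,0,0],[0,0,0],[0,0,0],[0,0,0],[0,0,0]])

```text
time: 4.75
eef_pos: [0.5694, -0.0242, 0.1743]
orientation: [1.97, 2.446, 0.001]
force: [1.1, -2.1, 4.4]
width: 0.402
```

```bash
python3 - <<'E'
from h import *
st=read_state();print(st['eef_pos'],st['force'],st['width'])
off=[0,0,-.009]
for a,f in((-.2,0),(-.2,.1),(-.2,.23)): print(a,f,plan(knob(a,f)+off,YAW))
im=get_image('scene');cv2.imwrite('pics/s3.png',cv2.resize(im[200:384,100:350],None,fx=3,fy=3))
E
```

```text
[ 0.56935771 -0.02417905  0.17431106] [ 1.11145427 -2.14245279  4.42808809] 0.40195009561672107
-0.2 0 (array([ 0.0006, -0.0005, -0.0002]), array([ 0.0026,  0.0015, -0.0027]))
-0.2 0.1 (array([0.0007, 0.0348, 0.0016]), array([ 0.0026,  0.0015, -0.0027]))
-0.2 0.23 (array([0.0007, 0.08  , 0.0092]), array([ 0.0026,  0.0015, -0.0027]))
```

View pics/s3.png

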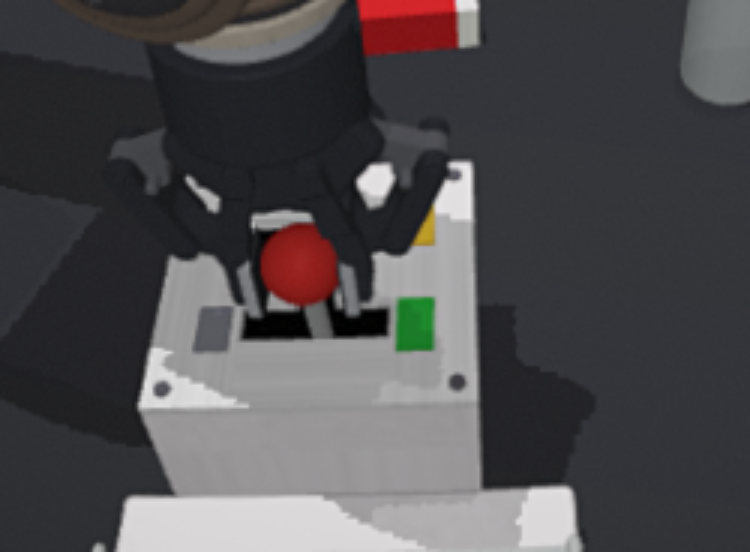

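The knob, at (300,264) in the crop, has moved with the gripper. The lever now stands in the green-side slot. Pushing forward next.

Call:
step_arm(delta_pos=[[0,0.016,0.0],[0,0.032,0.001],[0,0.048,0.003],[0,0.064,0.006],[0,0.079,0.009]], rotation=[[0,0,0],[0,0,0],[0,0,0],[0,0,0],[0,0,0]])

```text
time: 5.3
eef_pos: [0.6076, -0.0154, 0.1687]
orientation: [-1.97, -2.446, 0.001]
force: [-3.2, -0.4, 6.9]
width: 0.404
```

Call:
step_arm(delta_pos=[[0,0,0],[0,0,0],[0,0,0],[0,0,0],[0,0,0]], rotation=[[0,0,0],[0,0,0],[0,0,0],[0,0,0],[0,0,0]])

```text
time: 5.8
eef_pos: [0.6074, -0.0157, 0.1691]
orientation: [-1.971, -2.446, -0.0]
force: [-2.0, 1.2, -2.7]
width: 0.404
```

```bash
python3 - <<'E'
from h import *
st=read_state();print(st['eef_pos'],st['force'],st['width'],knob(-.2,.23))
im=get_image('scene');cv2.imwrite('pics/s4.png',cv2.resize(im[200:384,100:350],None,fx=3,fy=3))
E
```

```text
[ 0.60740618 -0.01573104  0.16909745] [-1.96070235  1.18564266 -2.68655432] 0.40381550956539985 [ 0.60834774 -0.01530981  0.17876642]
```

View pics/s4.png

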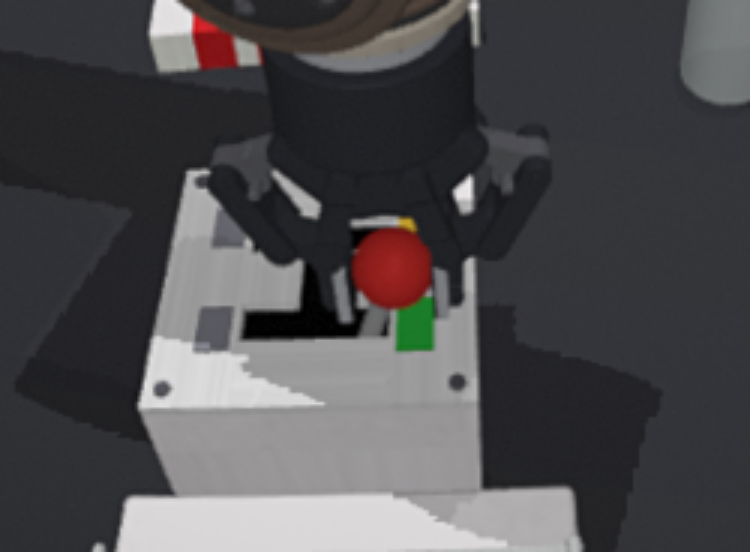

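The knob, at (392,268), is fully forward and leaning over the green tile. I'll open the jaws, then lift straight up.

Call:
step_arm(delta_pos=[[0,0,0],[0,0,0],[0,0,0],[0,0,0],[0,0,0]], rotation=[[0,0,0],[0,0,0],[0,0,0],[0,0,0],[0,0,0]], grip=1)

```text
time: 6.35
eef_pos: [0.6077, -0.0158, 0.1694]
orientation: [1.971, 2.446, 0.0]
force: [-0.4, -0.2, -0.0]
width: 1.0
```

Call:
step_arm(delta_pos=[[0,0,0],[0,0,0],[0,0,0],[0,0,0],[0,0,0]], rotation=[[0,0,0],[0,0,0],[0,0,0],[0,0,0],[0,0,0]])

```text
time: 6.85
eef_pos: [0.6076, -0.0158, 0.1693]
orientation: [-1.971, -2.446, -0.0]
force: [0.4, 0.3, -0.1]
width: 1.001
```

Call:
step_arm(delta_pos=[[0,0,-0.03],[0,0,-0.07],[0,0,-0.12],[0,0,-0.17],[0,0,-0.22]], rotation=[[0,0,0],[0,0,0],[0,0,0],[0,0,0],[0,0,0]])

```text
time: 7.35
eef_pos: [0.6075, -0.0158, 0.2803]
orientation: [-1.971, -2.446, -0.0]
force: [-0.2, 0.1, -0.0]
width: 1.0
```

Call:
step_arm(delta_pos=[[0,0,0],[0,0,0],[0,0,0],[0,0,0],[0,0,0]], rotation=[[0,0,0],[0,0,0],[0,0,0],[0,0,0],[0,0,0]])

```text
time: 7.85
eef_pos: [0.6074, -0.0158, 0.2785]
orientation: [-1.97, -2.446, 0.001]
force: [-0.7, 0.3, -0.3]
width: 0.997
```

```bash
python3 - <<'E'
from h import *
st=read_state();print(st['time'],st['eef_pos'],st['force'],st['width'],abs(st['qd']).max())
im=get_image('scene');cv2.imwrite('pics/s5.png',im)
w=get_image('wrist');cv2.imwrite('pics/w5.png',w)
c,s=blob(im,'r',(200,230,270,310));print(c,s,onz('scene',c,.179),knob(-.2,.23))
E
```

```text
7.85 [ 0.607431   -0.01580151  0.27846707] [-0.65948567  0.30950543 -0.3197823 ] 0.996853711721606 0.0035509428638777814
[230.66108007 288.59404097] [219 276  25  27 537] [ 0.60736604 -0.01140592  0.179     ] [ 0.60834774 -0.01530981  0.17876642]
```

View pics/s5.png

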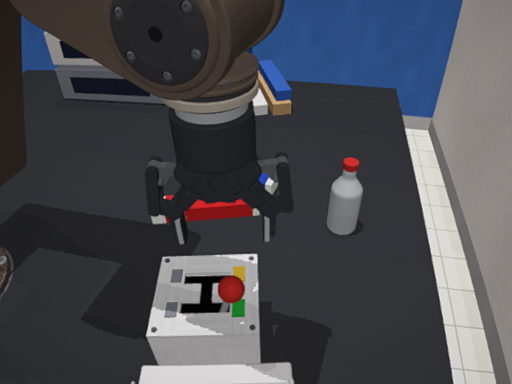

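View pics/w5.png

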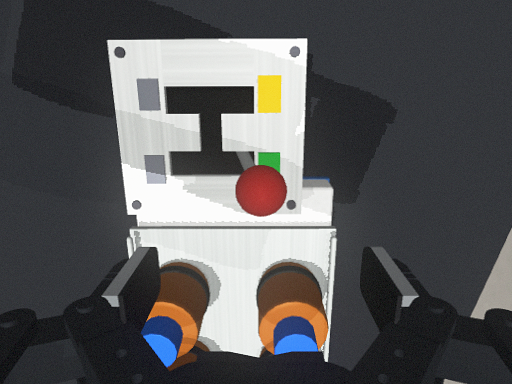

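The lever is forward in the green slot: in the scene view the knob is at (231,289) beside green (238,308), and in the wrist view it is at (261,190). The gripper is clear above it, and the cartons and water bottle look undisturbed.

```bash
python3 -c "
from plant import *
print(sign_off())"
```

```text
the job is handed in; nothing more can be done
None
```

I gripped the red knob, took the lever across the neutral slot to the right, which is the green tile's side, and pushed it fully forward. I then let go, lifted the gripper clear, and handed the job in after about 8 s of the 27 s allowed.

- **Lever position:** the last pictures put the knob at about (0.607, -0.011) m, within about 8 mm of the green tile as seen from above and about 1 mm short of its forward stop in x. That is a tilt of about 0.22 rad, against the 0.15 rad required. The sideways estimate from the picture differs by about 4 mm from where the gripper left the knob (y = -0.011 against -0.016), but both are well inside the limit.
- **Gripper:** it was fully open at rest, with fingertips about 60 mm or more above the knob and force readings near zero.
- **Forces:** contact forces stayed under about 8 N in the readings I had.
- **Other objects:** the cartons and water bottle looked unmoved in the final picture. The arm partly hid the cartons, so I did not measure them, but it never went near them at low height.

No check failed.

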